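# Release a pram wheel's hub cap by the catch hidden in its edge notch

## Robot

A 6-joint arm with a two-finger parallel gripper is mounted at the origin on the work surface. World frame = base frame: x ahead of the robot, y to its left, z up, the work surface at z = 0. Lengths are in mm, angles in rad, forces in N, time in s.
With the tool pointing down it reaches from about 325 to 775 mm from the base axis. Payload 9.3 kg.
Tool frame: the origin (TCP) lies at the very end of the fingers, on their centre line; the grasp point (between the pads) lies 19 mm behind it; z points along the fingers, y is the line along which they close (so a half turn about z gives the same grasp; the last joint's range is limited). The gripper opens to 85 mm and grips with 20 to 120 N. Pads are 22 mm wide; open, the fingers measure 114 mm over their backs; the gripper's body (76 mm by 85 mm) begins 54 mm behind the grasp point. The pads swing forward as they close: fully open they stand 13 mm farther back than shut.
Start: joints at [1.067, 0.259, 0.021, 1.334, 0, 1.418], TCP at [189.008, 516.5, 192.279] pointing down, gripper open.
Joint ranges: [-3.04, 3.04], [-0.91, 1.82], [-1.04, 1.36], [-1.92, 1.95], [-1.52, 1.45], [-3.14, 3.14]. Speed limits (rad/s): [2.22, 2.22, 2.79, 3.14, 3.14, 3.14].

## Interface

Orientations are given as a rotation vector (axis times angle).
In Python, from plant import * gives the robot as it stands.
- The arm moves only by the tool move_arm, never from a script. Its argument "commands" is a list of rows, each a list of 3 entries, a list of its own where there are three numbers: the shift along the tool's x, y, z in cm, then the turn about the tool's z in degrees, then the opening, from 0 (shut) to 1 (fully open). In form: [[[tx, ty, tz], roll, jaw], ...]. A call has 1 to 12 rows; each row shifts and turns the commanded pose from where the row before left it, along the tool's axes as they then stand; what a row does not reach is not made up. A row lasts 1/12 s, in which the tool goes at most 41.7 mm and 7.16 degrees, less where a joint would pass 70% of its speed; a pose out of reach is approached as far as the arm can. A call with a gripper value outside its range is refused whole. The fingers move at their own pace and stop on an object; the grip force is fixed at half the most. Time passes only in rows, so rows that do not move let the fingers close. It gives the time, the measured TCP pose, the force, the opening and the grip force at its end, in the units of the state.
- get_state(): the state, without advancing time (a new reading comes with each control period).
- snapshot(name): name is "scene" or "top" or "wrist"; returns a dict with "frame" (420x560x3 uint8, red, green, blue), "z_map" (420x560 float32, mm along the optical axis (not along the pixel's ray), 0 where there is no reading), "camera_matrix" (3x3 intrinsics, pixels), "R" (3x3) and "t" (3): a world point X has camera coordinates R X + t. Camera axes: x right, y down, z forward; pixel columns grow to the right and rows downward; lengths in mm; the calibration is good to about 2 mm. A picture is of the moment at which its call begins.
- close_job(): hands the job in; it is judged then, once.
Trained networks look in the newest picture that a camera, given by its name, has taken for a name from the list of things; names that differ only in an ending like _2 or _b are one class to them, and where a whole thing is asked for, a point or a joint stands for the part that bears it (a point fixed in the world has none). Each returns a list of dicts, best first, with "p" (0 to 1); they miss things now and then, are a little off and sometimes report something else, mostly with a low value. They report only what shows in the picture. A call takes as long as a camera call.
- recognise(camera, query): "xy" ([column, row] in pixels, amid what is visible of it).
- trace(camera, query): "mask" (420x560 bool, what is visible of it) and "xy" ([column, row] in pixels, amid what is visible of it).
The state is a dict: "t": time; "joint_pos": joint angles; "dq": joint speeds; "tau": joint torques, N m; "position": TCP position; "orientation": TCP orientation; "contact_force": force on the tool from outside, world axes, zero at the start; "torque": the same for the moment, N m; "finger_gap": finger opening in mm; "finger_force": force on a finger pad.
Only numpy, scipy, OpenCV 4.12 (cv2) and the standard library are available. Lean on these libraries where they do the work, as an engineer would, in place of code of your own. Each camera call takes 0.05 s, during which the arm holds its last target. There are 200 camera calls.

## Task

Let the silver hub cap of the pram wheel in the green stand spring up: its release catch lies in a notch, black in black, somewhere in the edge of the black hub ring round the cap. Feel lightly along that edge with a fingertip to find the notch, press the catch inside it until the cap jumps up, then take the hand away. Do not lean on the wheel or lift it out of the stand, and leave everything else on the bench where it is.

Things in the scene. Friction and masses are not known exactly. Their poses are not given: they have to be found in the camera images.
- wheel: Pram wheel lying flat, 240 mm across: grey tyre 36 mm thick, grey spokes, black hub ring. Loose: it only rests by its weight in the four jaws of a green stand (jaws 131 mm from its axis, tops 82 mm above the bench). Origin on its axis half-way through the tyre, 73 mm above the bench; z up. Ring face is 32 mm above the origin, tyre top 18 mm, spokes 7 mm. The wheel's x and y do not tell where the notch is
- hub_face (a point): Centre of the black hub ring, on its level top face (105 mm above the bench). Ring of 66 mm radius, 16 mm thick; the silver cap covers 38 mm radius, 5 mm tall, leaving a bare hard black edge band from 38 to 66 mm. It has ONE notch, at any angle (these axes do not tell it): a gap of 56 degrees, open upward and outward, 54 mm wide at 58 mm radius. Else the edge is smooth. The ring does not turn
- catch (a joint): Swing of the black release catch in the notch, rad: 0 at rest, 0.4 pressed. Its pad, 34 mm wide, slopes from 48 mm radius (10 mm below the ring's face) up to 65 mm (5 mm below); below it the notch is empty for 5 mm more. Pivot at 41 mm radius: pressed, the outer part goes down, 5 mm at 60 mm radius for 0.25 rad, against a spring, about 2 N rising to 6 N. Lets the cap go at about 0.22 rad
- cap (a joint): Height of the sprung hub cap above its latched place, m: 0 latched, 0.009 sprung up (its stop). Once let go it stays up
- screwdriver: bystander, loose: screwdriver with orange handle, lying flat; origin under its middle
- spanner: bystander, loose: steel open-ended spanner, lying flat
- tyre: bystander, loose: spare grey rubber tyre, a loose ring 180 mm across and 30 mm thick, lying flat; origin at its centre on the bench
- oil: bystander, loose: white oil bottle with red cap, 52 mm across, 150 mm tall, standing; origin under its middle
- bearing: bystander, loose: steel ball-bearing ring, 38 mm across, 12 mm tall, beside the wheel; origin under its middle
- axle: bystander, loose: steel axle pin with a head, 118 mm long and 20 mm thick at most, lying beside the wheel; origin under its middle
- nut: bystander, loose: round brass nut, 24 mm across, 13 mm tall, beside the wheel; origin under its middle
- tin: bystander, loose: open steel tin, 72 mm across, 85 mm tall, standing; origin under its middle

How it is judged:
By the outcome, as a careful person would: the job done as asked, in the order asked, and still so for the second after the job is handed in, with the robot touching nothing.
It also fails if it takes over 67 s, if anything falls off the work surface, if the arm or the gripper's body presses on something with over 40 N, if the wrist force passes 120 N, or if a joint passes its speed limit or range.

## Working session

There is one attempt and no reset: what is moved stays moved. The work goes in short steps, Python scripts to look and compute and a tool call to move; the robot and the scene stay as the last step left them, time stands still between calls to the robot, and variables do not carry over. Pictures are saved under pics/ and viewed, at most 10 in all, crops included, and the job is handed in when it is done.

Besides the shell and the picture viewer there is one more tool, called in YAML: its name, and indented under it one key for each argument. move_arm: Moves the arm, as the interface text tells. Its arguments: {"type":"object","properties":{"commands":{"type":"array","items":{"type":"array"}}},"required":["commands"]}

```bash
mkdir -p pics
cat > h.py <<'E'
from plant import *
import numpy as np, cv2
from scipy.spatial.transform import Rotation as Ro
def w(s,mask=None):
    K=s["camera_matrix"];z=s["z_map"];v,u=np.indices(z.shape)
    c=np.stack([(u-K[0,2])*z/K[0,0],(v-K[1,2])*z/K[1,1],z],-1)
    return (c-s["t"])@s["R"]
def save(n,im): cv2.imwrite(n,im[...,::-1])
E
python3 - <<'E'
from h import *
st=get_state();print(st)
print(Ro.from_rotvec(st["orientation"]).as_matrix().round(3))
ims=[]
for c in("scene","top"):
    s=snapshot(c);ims.append(s["frame"]);W=w(s);np.savez(c+".npz",**s)
    for q in("hub_face","cap","wheel"):
        for d in trace(c,q)[:2]:
            P=W[d["mask"]&(s["z_map"]>0)];print(c,q,d["p"],d["xy"],np.median(P,0).round(1),P.min(0).round(),P.max(0).round())
save("pics/a.png",cv2.resize(np.vstack(ims),(420*560//420,600)) if 0 else np.hstack([cv2.resize(i,(400,300)) for i in ims]))
save("pics/top.png",ims[1])
E
```

```text
{'t': 0.0, 'joint_pos': array([1.06742136e+00, 2.59199477e-01, 2.07473050e-02, 1.33371922e+00,
       2.55767307e-05, 1.41820299e+00]), 'dq': array([ 0.00053782,  0.00042738, -0.00101172, -0.00089016, -0.00020514,
       -0.00042068]), 'tau': array([-1.27833115e-03, -5.55642414e+01,  3.44526350e+01,  1.38042297e-02,
       -3.21496464e-04, -2.37055167e-05]), 'position': array([188.82179826, 516.20382985, 191.65656974]), 'orientation': array([-5.48104230e-01, -3.09293500e+00,  2.03156393e-03]), 'contact_force': array([ 1.07447625, -0.24250228, -0.83421123]), 'torque': array([ 0.00515098,  0.04998491, -0.03063316]), 'finger_force': 0.0, 'finger_gap': 85.53103779296922}
[[-0.939  0.344 -0.001]
 [ 0.344  0.939 -0.001]
 [ 0.    -0.001 -1.   ]]
scene hub_face 0.7 [313.1, 254.3] [613.9  37.6  90.5] [378. -78.  -3.] [711. 159. 115.]
scene hub_face 0.64 [233.5, 248.3] [ 497.2 -154.2   11.9] [ 444. -177.   -1.] [ 555. -127.   22.]
scene cap 0.7 [313.2, 244.9] [593.   41.3 110. ] [551.   5. 103.] [629.  78. 115.]
scene wheel 0.63 [311.0, 253.8] [613.9  38.1  90.3] [394. -78.  -4.] [711. 176. 115.]
top hub_face 0.93 [265.3, 167.2] [584.3  44.3  89.6] [470. -75.  -7.] [710. 175. 117.]
top cap 0.79 [266.8, 168.0] [589.2  44.5 109.1] [553.   8.  99.] [626.  80. 117.]
top cap 0.48 [203.6, 165.2] [619.8 233.7  11.4] [604. 217.   1.] [639. 251.  20.]
top wheel 0.87 [265.5, 168.5] [584.7  44.9  89.8] [470. -81.  -6.] [707. 175. 117.]
```

View pics/a.png

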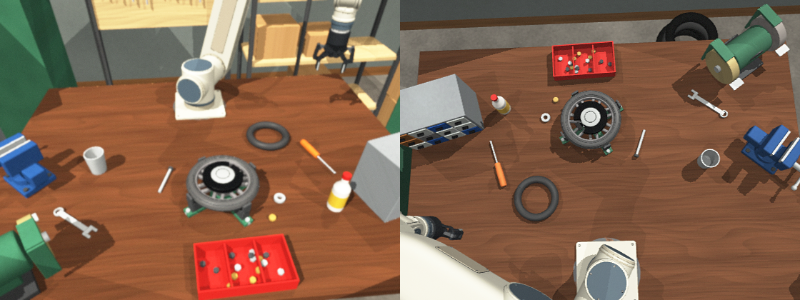

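View pics/top.png

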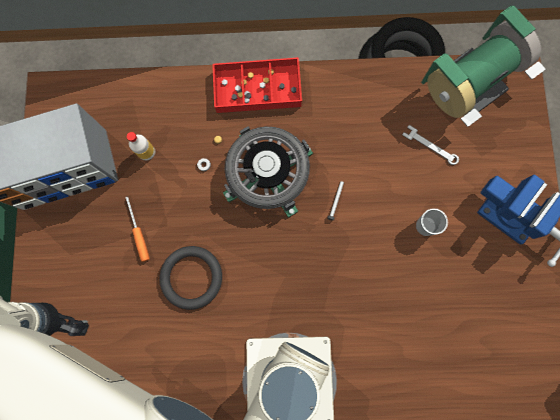

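The top view shows the wheel's hub at about (266,164), with the bearing at (204,164), the nut at (218,140) and the axle at (336,200). I'll get the hub centre and a depth profile around the ring.

Run:
```python
from h import *
for c in("top","scene"):
    s=dict(np.load(c+".npz"));W=w(s);z=W[...,2]
    hsv=cv2.cvtColor(s["frame"],cv2.COLOR_RGB2HSV)
    near=np.hypot(W[...,0]-590,W[...,1]-44)<90
    capm=near&(z>102)&(hsv[...,2]>130)
    (x,y),r=cv2.minEnclosingCircle(W[capm][:,:2].astype(np.float32));print(c,"cap",x,y,r,np.median(z[capm]))
    rm=near&(z>99)
    (x2,y2),r2=cv2.minEnclosingCircle(W[rm][:,:2].astype(np.float32));print("ring",x2,y2,r2)
    d=W[...,:2]-np.array([x,y]);R=np.hypot(d[...,0],d[...,1]);a=np.degrees(np.arctan2(d[...,1],d[...,0]))
    for k in range(-180,180,20):
        m=(R>47)&(R<63)&(a>=k)&(a<k+20)&(s["z_map"]>0);print(k,m.sum(),np.median(z[m]).round(1),z[m].min().round(1),hsv[m][:,2].mean().round(),end=" | ")
    print()
```

```text
top cap 590.2470092773438 43.69340896606445 39.058048248291016 109.09311521723448
ring 589.5389404296875 44.53565216064453 66.49425506591797
-180 63 103.1 -5.8 41.0 | -160 62 102.2 10.3 54.0 | -140 57 102.4 -6.6 42.0 | -120 52 105.0 -3.7 35.0 | -100 37 104.9 -3.8 28.0 | -80 38 104.7 98.2 27.0 | -60 39 104.2 98.7 27.0 | -40 37 104.1 98.3 25.0 | -20 36 105.1 99.1 26.0 | 0 37 105.5 98.5 25.0 | 20 38 105.3 99.6 27.0 | 40 37 104.9 99.0 25.0 | 60 41 104.5 98.9 26.0 | 80 54 102.5 70.7 37.0 | 100 30 94.4 11.5 62.0 | 120 55 94.1 -4.5 57.0 | 140 56 2.3 -6.0 60.0 | 160 53 104.1 -4.8 38.0 | 
scene cap 575.2100830078125 31.583877563476562 57.57660675048828 109.70861978732205
ring 589.5592651367188 40.416831970214844 67.62962341308594
-180 4 104.8 103.3 139.0 | -160 5 104.9 103.3 121.0 | -140 16 2.9 -0.1 91.0 | -120 20 80.5 -0.5 99.0 | -100 31 103.9 67.2 107.0 | -80 54 103.6 68.5 67.0 | -60 51 105.3 73.2 31.0 | -40 58 105.5 68.2 36.0 | -20 71 104.8 45.8 71.0 | 0 63 106.1 48.0 128.0 | 20 71 106.1 17.6 154.0 | 40 59 106.2 18.1 142.0 | 60 46 105.5 1.7 95.0 | 80 36 96.5 0.4 60.0 | 100 34 98.1 80.8 36.0 | 120 28 99.4 79.2 59.0 | 140 21 106.2 103.6 82.0 | 160 10 105.5 103.9 126.0 |
```

move_arm:
  commands:
    - [[-2,-1.2,-2],0,0]
    - [[-3,-1.7,-2],0,0]
    - [[-3,-1.7,-2],0,0]
    - [[-3,-1.7,-1],0,0]
    - [[-3,-1.7,0],0,0]
    - [[-3,-1.7,0],0,0]
    - [[-3,-1.7,0],0,0]
    - [[-3,-1.7,0],0,0]
    - [[-3,-1.7,0],0,0]
    - [[-3,-1.7,0],0,0]
    - [[-3,-1.7,0],0,0]
    - [[-3,-1.7,0],0,0]

```text
t: 1.4
position: [450.1, 207.8, 262.5]
orientation: [0.548, 3.093, 0.0]
contact_force: [0.5, 1.0, -1.2]
finger_gap: 0.2
finger_force: 0.0
```

The depth suggests a dip at about 100–155°. I'll move closer, check it with the wrist camera, and then feel for it.

move_arm:
  commands:
    - [[-3,-1.7,0],0,0]
    - [[-3,-1.7,0],0,0]
    - [[-3,-1.7,0],0,0]
    - [[-2,-1,0],0,0]
    - [[0,0,0],0,0]
    - [[0,0,0],0,0]

```text
t: 1.9
position: [532.1, 113.4, 261.7]
orientation: [-0.551, -3.092, 0.0]
contact_force: [-0.2, -0.2, -0.3]
finger_gap: -0.0
finger_force: 0.0
```

Run:
```python
from h import *
s=snapshot("wrist");np.savez("wr.npz",**s);W=w(s);z=W[...,2]
st=get_state();print(st["position"],st["contact_force"], -s["R"].T@s["t"])
save("pics/w1.png",s["frame"])
c=np.array([589.8,44.0])
hsv=cv2.cvtColor(s["frame"],cv2.COLOR_RGB2HSV)
rm=(np.hypot(*(W[...,:2]-c).transpose(2,0,1))<90)&(z>101)&(z<108)
P=W[rm][:,:2].astype(np.float32)
print("ring",cv2.minEnclosingCircle(P),cv2.fitEllipse(cv2.convexHull(P)))
cm=(np.hypot(*(W[...,:2]-c).transpose(2,0,1))<60)&(z>108)&(z<115)
if cm.sum()>20:print("cap",cv2.minEnclosingCircle(W[cm][:,:2].astype(np.float32)),cm.sum())
d=W[...,:2]-c;R=np.hypot(d[...,0],d[...,1]);a=np.degrees(np.arctan2(d[...,1],d[...,0]))
for k in range(-180,180,10):
    m=(R>50)&(R<62)&(a>=k)&(a<k+10)&(s["z_map"]>0)
    if m.sum():print(k,m.sum(),np.median(z[m]).round(1),end=" | ")
```

```text
[531.45345464 114.17988201 262.00610806] [-0.11361597 -0.11652495 -0.0714784 ] [456.15909064 140.67879168 443.75244225]
ring ((589.8549194335938, 43.25776290893555), 66.8963394165039) ((589.0215454101562, 43.51611328125), (130.8208465576172, 131.87887573242188), 17.283424377441406)
cap ((589.0369262695312, 43.5791015625), 37.80146789550781) 3398
-180 171 105.1 | -170 124 105.4 | -160 144 105.1 | -150 123 105.3 | -140 108 105.4 | -130 107 105.3 | -120 110 105.4 | -110 102 105.5 | -100 103 105.3 | -90 99 105.5 | -80 99 105.5 | -70 98 105.5 | -60 92 105.4 | -50 97 105.6 | -40 94 105.5 | -30 92 105.5 | -20 40 105.5 | 50 9 105.0 | 60 104 105.5 | 70 108 105.3 | 80 165 104.9 | 90 267 94.9 | 100 117 75.2 | 110 110 97.8 | 120 163 97.2 | 130 201 96.2 | 140 105 80.7 | 150 168 82.1 | 160 199 104.8 | 170 196 104.7 |
```

View pics/w1.png

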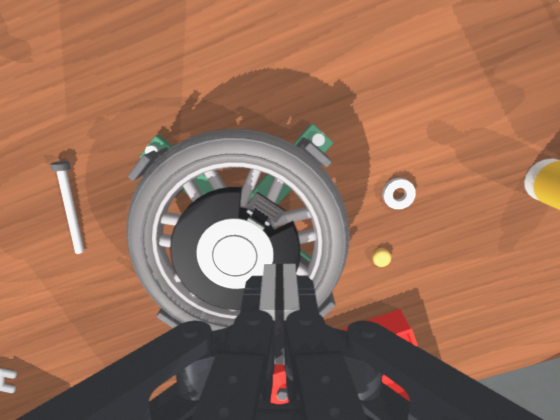

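The wrist view shows the notch with a ribbed pad at about (265,208), upper right of the cap (235,255). I'll work out its angle precisely.

Run:
```python
from h import *
s=dict(np.load("wr.npz"));W=w(s);z=W[...,2];c=np.array([589.3,43.6])
d=W[...,:2]-c;R=np.hypot(d[...,0],d[...,1]);a=np.degrees(np.arctan2(d[...,1],d[...,0]))
m=(R>46)&(R<67)&(z>91)&(z<101.5)&(a>90)&(a<170)
n,l,stt,_=cv2.connectedComponentsWithStats(m.astype(np.uint8))
k=1+stt[1:,4].argmax();m=l==k;p=d[m].mean(0);print("pad",stt[k],p,np.degrees(np.arctan2(p[1],p[0])),np.hypot(*p),np.percentile(a[m],[2,98]))
for k in range(84,172,4):
    mm=(a>=k)&(a<k+4);f=lambda lo,hi:np.median(z[mm&(R>lo)&(R<hi)]).round(1)
    print(k,f(50,56),f(56,62),f(62,65.5))
print(get_state()["joint_pos"],get_state()["position"])
```

```text
pad [247 192  38  31 579] [-32.85177226  45.83884534] 125.62840257357261 56.39537820766512 [108.93587248 142.10228165]
84 104.9 104.7 104.2
88 104.8 105.2 104.7
92 80.5 80.5 81.1
96 92.3 86.0 91.7
100 79.6 78.4 74.9
104 15.9 14.4 14.4
108 96.4 97.4 15.7
112 96.8 98.6 99.6
116 97.4 98.7 99.0
120 97.1 98.8 96.3
124 96.2 97.6 81.2
128 96.4 97.4 88.4
132 95.5 56.0 97.7
136 13.9 97.6 99.1
140 95.7 97.7 81.0
144 79.7 80.0 80.4
148 80.4 80.4 80.2
152 102.6 93.4 84.5
156 104.7 104.5 103.8
160 104.8 104.9 104.0
164 104.4 104.8 103.0
168 104.6 104.7 102.4
[5.70640974e-02 2.38423259e-01 1.69359922e-01 1.50255365e+00
 2.50447790e-04 4.08811082e-01] [531.45345464 114.17988201 262.00610806]
```

Notch centre is at about 125.5° and the hub centre at (589.3, 43.6). I'll touch the bare band near 175° first, then feel along into the notch.

move_arm:
  commands:
    - [[-0.5,-1.2,1],0,0]
    - [[-0.5,-2,2],0,0]
    - [[-0.5,-2,3],0,0]
    - [[-0.5,-1,3],0,0]
    - [[0,0,3],0,0]
    - [[0,0,2],0,0]
    - [[0,0,0.8],0,0]
    - [[0,0,0],0,0]
    - [[0,0,0],0,0]
    - [[0,0,0],0,0]

```text
t: 2.78
position: [529.9, 49.7, 116.0]
orientation: [0.546, 3.091, 0.0]
contact_force: [-0.4, -0.3, 0.0]
finger_gap: -0.2
finger_force: 0.0
```

move_arm:
  commands:
    - [[0,0,0.4],0,0]
    - [[0,0,0.3],0,0]
    - [[0,0,0.2],0,0]
    - [[0,0,0.1],0,0]
    - [[0,0,0],0,0]
    - [[0,0,0],0,0]

```text
t: 3.28
position: [529.1, 49.1, 104.3]
orientation: [-0.548, -3.093, 0.0]
contact_force: [0.3, -0.2, -0.1]
finger_gap: -0.2
finger_force: 0.0
```

move_arm:
  commands:
    - [[0,0,0.05],0,0]
    - [[0,0,0],0,0]
    - [[0,0,0],0,0]

```text
t: 3.53
position: [529.2, 49.1, 103.8]
orientation: [0.548, 3.093, -0.0]
contact_force: [-0.2, 0.9, 0.3]
finger_gap: -0.1
finger_force: 0.0
```

move_arm:
  commands:
    - [[0,0,0.05],0,0]
    - [[0,0,0],0,0]
    - [[0,0,0],0,0]

```text
t: 3.78
position: [529.1, 49.2, 103.2]
orientation: [-0.548, -3.093, -0.0]
contact_force: [-0.3, 0.3, -0.6]
finger_gap: 0.1
finger_force: 0.0
```

move_arm:
  commands:
    - [[0,0,0.05],0,0]
    - [[0,0,0],0,0]
    - [[0,0,0],0,0]

```text
t: 4.03
position: [529.1, 49.2, 102.8]
orientation: [-0.548, -3.093, -0.0]
contact_force: [0.2, 0.7, -0.1]
finger_gap: 0.0
finger_force: 0.0
```

Run:
```python
from h import *
for i in range(4):
    snapshot("wrist");st=get_state();print(st["position"].round(2),st["contact_force"].round(2),st["torque"].round(3))
```

```text
[529.1   49.14 102.77] [-0.48 -0.07  0.15] [-0.02  -0.025 -0.072]
[529.12  49.16 102.77] [ 0.24 -0.37 -0.05] [-0.037 -0.024 -0.033]
[529.13  49.17 102.81] [-0.49  0.43 -0.36] [-0.003 -0.009 -0.027]
[529.14  49.17 102.79] [ 0.07  0.55 -0.37] [-0.025  0.043 -0.023]
```

move_arm:
  commands:
    - [[0,0,0.05],0,0]
    - [[0,0,0.05],0,0]
    - [[0,0,0],0,0]

```text
t: 4.48
position: [529.0, 49.2, 101.6]
orientation: [-0.548, -3.093, 0.0]
contact_force: [-0.1, -0.2, 0.5]
finger_gap: -0.3
finger_force: 0.0
```

move_arm:
  commands:
    - [[0,0,0.05],0,0]
    - [[0,0,0],0,0]
    - [[0,0,0],0,0]

```text
t: 4.73
position: [529.1, 49.1, 101.3]
orientation: [-0.548, -3.093, 0.0]
contact_force: [0.1, -0.9, 0.8]
finger_gap: 0.0
finger_force: 0.0
```

Run:
```python
from h import *
ims=[]
for c in("scene","wrist"):
    s=snapshot(c);im=s["frame"]
    if c=="scene":
        q=s["camera_matrix"]@(s["R"]@np.array([550,49,110])+s["t"]);u,v=(q[:2]/q[2]).astype(int)
        im=cv2.resize(im[v-60:v+45,u-70:u+70],(560,420),interpolation=2)
    ims.append(cv2.resize(im,(400,300)))
    st=get_state();print(st["position"].round(2),st["contact_force"].round(2))
save("pics/t2.png",np.hstack(ims))
```

```text
[529.14  49.16 101.28] [0.21 0.47 0.51]
[529.13  49.16 101.28] [ 0.81 -0.75 -0.71]
```

View pics/t2.png

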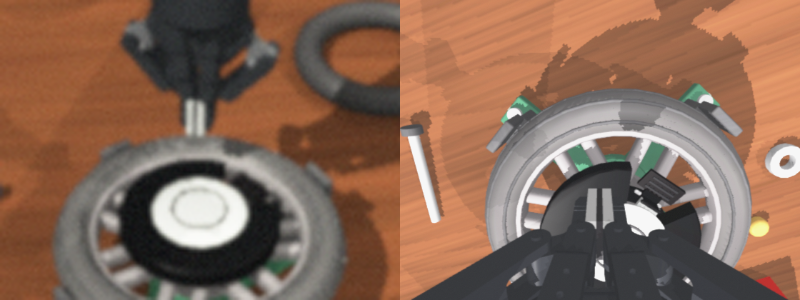

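The scene crop (left) shows the fingertip ending at (195,136), apparently above or behind the ring's far edge. I'll measure the tip by depth.

Run:
```python
from h import *
for c in("scene","top","wrist"):
    s=snapshot(c);W=w(s)
    q=s["camera_matrix"]@(s["R"]@get_state()["position"]+s["t"]);print(c,"TCP px",(q[:2]/q[2]).round(1),"depth",q[2].round(1))
    m=(np.hypot(W[...,0]-529,W[...,1]-49)<25)&(W[...,2]>107)&(W[...,2]<150)
    print(m.sum());
    if m.sum():
        P=W[m];h=P[:,2]
        for lo in range(107,150,4):
            g=(h>=lo)&(h<lo+4)
            if g.any():print(lo,g.sum(),P[g].min(0).round(1),P[g].max(0).round(1))
    if c=="scene":
        u,v=(q[:2]/q[2]).astype(int);print((W[v-24:v+10:2,u,:]).round(0).tolist())
    if c=="wrist":
        for v in range(250,320,8):print(v,W[v,420].round(0))
```

```text
scene TCP px [311.2 227.3] depth 1038.6
37
107 22 [526.8  28.9 107.1] [553.9  63.5 109.2]
139 1 [531.2  52.3 142.5] [531.2  52.3 142.5]
143 9 [532.8  37.7 143.2] [538.8  54.  146.5]
147 5 [528.5  33.4 147.8] [541.6  49.  149.8]
[[538.0, 46.0, 186.0], [537.0, 46.0, 179.0], [540.0, 46.0, 175.0], [539.0, 46.0, 168.0], [539.0, 46.0, 162.0], [537.0, 47.0, 154.0], [540.0, 46.0, 151.0], [478.0, 55.0, 89.0], [489.0, 53.0, 92.0], [496.0, 53.0, 91.0], [499.0, 52.0, 88.0], [526.0, 49.0, 106.0], [535.0, 48.0, 108.0], [539.0, 47.0, 105.0], [547.0, 46.0, 106.0], [556.0, 45.0, 108.0], [565.0, 44.0, 110.0]]
top TCP px [264.7 185.3] depth 1328.5
0
wrist TCP px [280.  246.1] depth 198.2
273
107 7 [524.9  32.6 107. ] [538.4  60.3 107.1]
143 83 [515.6  46.3 144.2] [520.7  58.4 147. ]
147 183 [515.6  39.  147. ] [526.2  62.3 150. ]
250 [570. 125.  78.]
258 [578. 125.  74.]
266 [581. 122.  79.]
274 [585. 121.  81.]
282 [644. 136.   1.]
290 [605. 120.  68.]
298 [603. 117.  78.]
306 [608. 115.  80.]
314 [676. 129.   1.]
```

Both cameras put the real fingertip at z≈143, about 41 mm higher than the reported TCP, with x and y agreeing. So I'll trust the cameras and contact rather than the reported z, and carry on down carefully.

move_arm:
  commands:
    - [[0,0,0.7],0,0]
    - [[0,0,0.7],0,0]
    - [[0,0,0.7],0,0]
    - [[0,0,0.5],0,0]
    - [[0,0,0.3],0,0]
    - [[0,0,0],0,0]
    - [[0,0,0],0,0]

```text
t: 5.57
position: [529.0, 49.2, 72.1]
orientation: [-0.548, -3.093, 0.0]
contact_force: [-0.2, 0.4, 0.1]
finger_gap: 0.1
finger_force: 0.0
```

Run:
```python
from h import *
for c in("scene","wrist"):
    s=snapshot(c);W=w(s)
    m=(np.hypot(W[...,0]-529,W[...,1]-49)<22)&(W[...,2]>109)&(W[...,2]<150)
    P=W[m];h=P[:,2];print(c,m.sum())
    for lo in range(109,133,2):
        g=(h>=lo)&(h<lo+2)
        if g.any():print(lo,g.sum(),P[g].min(0).round(1),P[g].max(0).round(1))
    st=get_state();print(st["position"].round(2),st["contact_force"].round(2),st["joint_pos"].round(3))
```

```text
scene 120
113 1 [539.3  49.5 115. ] [539.3  49.5 115. ]
115 4 [535.4  38.  115.2] [541.1  49.9 116.8]
117 6 [535.1  38.  117.1] [539.9  54.6 118.9]
119 3 [528.9  33.8 119.2] [537.3  52.1 120.3]
121 10 [531.6  35.9 121.4] [539.4  56.8 122.9]
123 4 [529.7  44.7 124.1] [542.   60.1 124.6]
125 9 [532.   33.4 125. ] [538.2  56.8 127. ]
127 8 [529.1  33.4 127.3] [539.3  60.1 128.8]
129 9 [529.3  35.8 129.1] [538.9  60.  130.9]
131 5 [530.8  33.5 131.1] [538.   56.5 132.5]
[529.23  49.15  72.37] [0.02 0.3  0.64] [-0.065  0.292 -0.249  1.03  -0.     0.285]
wrist 3433
113 1 [516.9  46.4 114.7] [516.9  46.4 114.7]
115 51 [516.1  46.1 115.1] [521.   58.2 117. ]
117 72 [515.9  40.  117. ] [526.1  61.9 119. ]
119 144 [516.1  39.1 119. ] [526.6  62.6 121. ]
121 149 [515.9  38.4 121. ] [527.2  63.2 123. ]
123 155 [515.7  38.2 123. ] [526.8  63.6 125. ]
125 173 [515.3  38.2 125. ] [527.   63.7 127. ]
127 193 [516.   38.3 127. ] [527.5  63.5 129. ]
129 170 [515.7  38.2 129. ] [527.3  63.6 131. ]
131 199 [516.1  38.3 131. ] [526.8  63.5 133. ]
[529.31  49.15  72.49] [ 0.12  0.15 -0.33] [-0.065  0.291 -0.249  1.031 -0.     0.285]
```

Tip is now at about z 114 (offset ≈42). Touch is expected at a reported z of about 63.

move_arm:
  commands:
    - [[0,0,0.3],0,0]
    - [[0,0,0.2],0,0]
    - [[0,0,0.2],0,0]
    - [[0,0,0],0,0]

```text
t: 6.0
position: [529.2, 49.2, 65.9]
orientation: [0.548, 3.093, 0.0]
contact_force: [-1.9, -0.3, 6.1]
finger_gap: -0.1
finger_force: 3.1
```

move_arm:
  commands:
    - [[0,0,0.05],0,0]
    - [[0,0,0.05],0,0]
    - [[0,0,0],0,0]

```text
t: 6.25
position: [529.3, 49.2, 65.8]
orientation: [0.548, 3.092, 0.0]
contact_force: [-4.8, -0.3, 16.0]
finger_gap: 0.1
finger_force: 8.2
```

move_arm:
  commands:
    - [[0,0,0.03],0,0]
    - [[0,0,0.03],0,0]
    - [[0,0,0],0,0]

```text
t: 6.5
position: [529.3, 49.2, 65.7]
orientation: [0.548, 3.091, 0.0]
contact_force: [-7.5, -0.5, 22.2]
finger_gap: 0.0
finger_force: 10.9
```

Contact is at a reported z of 66, so the offset is 39 mm. I pressed harder than intended there, so I'll lift off now.

move_arm:
  commands:
    - [[0,0,-0.35],0,0]
    - [[0,0,0],0,0]
    - [[0,0,0],0,0]

```text
t: 6.75
position: [529.2, 49.1, 67.2]
orientation: [0.548, 3.093, 0.0]
contact_force: [-0.1, -1.3, -0.1]
finger_gap: 0.0
finger_force: 0.0
```

Run:
```python
from h import *
s=snapshot("scene");W=w(s);hsv=cv2.cvtColor(s["frame"],cv2.COLOR_RGB2HSV)
s=snapshot("wrist");W=w(s);z=W[...,2];c=np.array([589.3,43.6])
st=get_state();print(st["position"].round(2),st["contact_force"].round(2))
d=W[...,:2]-c;R=np.hypot(d[...,0],d[...,1]);a=np.degrees(np.arctan2(d[...,1],d[...,0]))
m=(R>46)&(R<67)&(z>91)&(z<101.5)&(a>90)&(a<160)
n,l,stt,_=cv2.connectedComponentsWithStats(m.astype(np.uint8))
k=1+stt[1:,4].argmax();m=l==k;p=d[m].mean(0);print("pad",stt[k],p,np.degrees(np.arctan2(p[1],p[0])),np.hypot(*p),np.percentile(a[m],[2,98]))
rm=(R<72)&(z>103)&(z<107);P=W[rm]
A=np.c_[P[:,:2]-c,np.ones(len(P))];print("tilt",np.linalg.lstsq(A,P[:,2],rcond=None)[0],len(P))
ang=np.radians(125.5);r=62;g=c+r*np.array([np.cos(ang),np.sin(ang)]);M=Ro.from_rotvec(st["orientation"]).as_matrix()
print("target",g,"tool shift",M.T@np.r_[g-st["position"][:2],0],"x angle",np.degrees(np.arctan2(M[1,0],M[0,0])))
```

```text
[528.96  49.17  66.77] [-0.08  0.46 -0.26]
pad [ 342  264   81   60 2443] [-33.6484638   45.69492248] 126.3668927921136 56.74720307524934 [108.96170478 142.72890583]
tilt [ 4.30933662e-03 -3.30409163e-03  1.05362570e+02] 2834
target [553.29641675  94.07516214] tool shift [-7.42262134e+00  5.05368429e+01 -1.30685800e-02] x angle 159.8997679991352
```

move_arm:
  commands:
    - [[0,0,-0.2],0,0]
    - [[0.1,0.8,0],0,0]
    - [[0.1,0.9,0],0,0]
    - [[0.17,0.93,0],0,0]
    - [[-0.5,1.2,0],0,0]
    - [[-0.56,1.2,0],6.7,0]
    - [[0,0,0],6.7,0]
    - [[0,0,0],6.7,0]
    - [[0,0,0],6.7,0]
    - [[0,0,0],6.7,0]
    - [[0,0,0],0,0]
    - [[0,0,0],0,0]

```text
t: 7.85
position: [553.3, 94.8, 69.1]
orientation: [-1.41, -2.807, -0.0]
contact_force: [0.8, 0.0, -0.6]
finger_gap: 0.2
finger_force: 0.0
```

Run:
```python
from h import *
s=snapshot("wrist");st=get_state();M=Ro.from_rotvec(st["orientation"]).as_matrix()
p=st["position"][:2]-[589.3,43.6]
print(st["position"].round(2),st["contact_force"].round(2),np.hypot(*p),np.degrees(np.arctan2(p[1],p[0])),np.degrees(np.arctan2(M[1,0],M[0,0])))
save("pics/w3.png",s["frame"])
```

```text
[553.2   94.63  69.09] [-0.59 -0.67 -0.11] 62.50313241218785 125.27627643208777 126.67072035373539
```

View pics/w3.png

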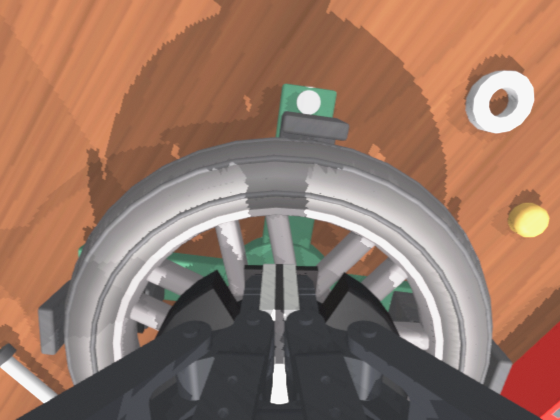

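The fingertip at (280,270) sits midway between the notch walls (about 225 and 335). Next I'll lower it to the pad.

move_arm:
  commands:
    - [[0,0,0.3],0,0]
    - [[0,0,0.2],0,0]
    - [[0,0,0.2],0,0]
    - [[0,0,0],0,0]
    - [[0,0,0],0,0]

```text
t: 8.32
position: [552.8, 94.0, 62.0]
orientation: [-1.416, -2.804, 0.0]
contact_force: [1.5, -0.9, -0.6]
finger_gap: -0.2
finger_force: 0.0
```

move_arm:
  commands:
    - [[0,0,0.1],0,0]
    - [[0,0,0.1],0,0]
    - [[0,0,0],0,0]
    - [[0,0,0],0,0]

```text
t: 8.65
position: [553.0, 94.0, 60.4]
orientation: [1.416, 2.804, 0.0]
contact_force: [-1.0, -0.5, 2.0]
finger_gap: 0.2
finger_force: 1.1
```

The catch feels springy at about 2 N. I'll press on gradually.

move_arm:
  commands:
    - [[0,0,0.1],0,0]
    - [[0,0,0.1],0,0]
    - [[0,0,0.1],0,0]
    - [[0,0,0],0,0]
    - [[0,0,0],0,0]

```text
t: 9.07
position: [552.9, 94.1, 57.1]
orientation: [-1.416, -2.804, -0.0]
contact_force: [-0.5, 1.1, 2.4]
finger_gap: 0.3
finger_force: 1.4
```

move_arm:
  commands:
    - [[0,0,0.1],0,0]
    - [[0,0,0.1],0,0]
    - [[0,0,0],0,0]
    - [[0,0,0],0,0]
    - [[0,0,0],0,0]

```text
t: 9.48
position: [552.8, 94.1, 55.2]
orientation: [-1.416, -2.804, -0.0]
contact_force: [-1.7, 3.3, 4.0]
finger_gap: -0.2
finger_force: 2.4
```

```bash
cat > chk.py <<'E'
from h import *
for c in("scene","top"):
    s=snapshot(c);W=w(s);R=np.hypot(W[...,0]-589.3,W[...,1]-43.6);st=get_state()
    a=np.degrees(np.arctan2(W[...,1]-43.6,W[...,0]-589.3))
    k=(a<80)
    print(c,"cap z",np.median(W[...,2][(R<32)&k]).round(1),"band",np.median(W[...,2][(R<63)&(R>45)&k&(s["z_map"]>0)]).round(1),st["position"].round(1),st["contact_force"].round(1))
E
python3 chk.py
```

```text
scene cap z 413.9 band 105.7 [552.9  94.1  55.2] [-1.5  3.   5.3]
top cap z 118.2 band 104.2 [552.9  94.1  55.2] [-2.1  2.8  5.4]
```

The cap has risen from 109 to 118 mm, so it's sprung. Now I'll take the hand away.

move_arm:
  commands:
    - [[0,0,-0.3],0,0]
    - [[0,0,-0.5],0,0]
    - [[0,0,-1],0,0]
    - [[0,0,-2],0,0]
    - [[0,0,-3],0,0]
    - [[0,0,-3],0,0]
    - [[0,0,-3],0,0]
    - [[0,0,-3],0,0]
    - [[2,0,0],0,0]
    - [[2,0,0],0,0]
    - [[0,0,0],0,0]
    - [[0,0,0],0,0]

```text
t: 10.58
position: [528.8, 126.5, 214.1]
orientation: [1.414, 2.804, 0.0]
contact_force: [0.7, -0.8, 0.4]
finger_gap: 0.0
finger_force: 0.0
```

```bash
python3 chk.py
python3 - <<'E'
from h import *
save("pics/end.png",snapshot("wrist")["frame"])
s=snapshot("top");W=w(s);m=(np.hypot(W[...,0]-589.5,W[...,1]-43.6)<70)&(W[...,2]>101)&(W[...,2]<107.5)
print(cv2.minEnclosingCircle(W[m][:,:2].astype(np.float32)))
E
```

```text
scene cap z 118.8 band 105.6 [529.2 126.1 213.7] [-0.1 -0.3 -0.7]
top cap z 118.0 band 104.2 [529.3 125.9 213.4] [ 0.1  0.1 -0.2]
((589.8739013671875, 45.09317398071289), 66.70096588134766)
```

View pics/end.png

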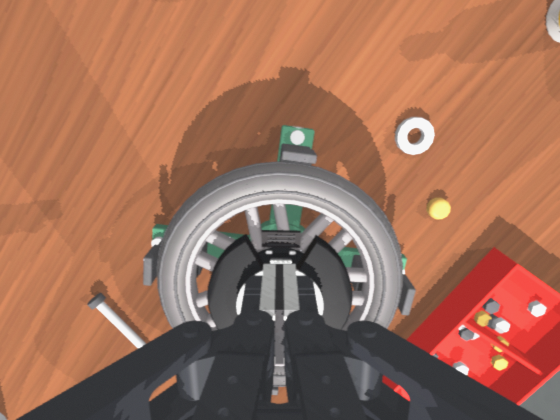

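The wheel is still seated in its stand, the cap at (280,290) is up, and the hand is clear, so I'm handing the job in.

```bash
python3 -c "
from plant import *
print(close_job())"
```

```text
the job is handed in; nothing more can be done
None
```

The hub cap sprang up about 9 mm when I pressed the catch, the wheel is still in its stand, and the job is handed in with the hand clear. I found the notch mainly with the cameras, touching the ring once rather than feeling along it, and that touch briefly reached about 22 N, more than a light feel.

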